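# Put the linocut tools back in their rests

### The job

The printing session is over: put the four loose things back into the rests made for them. Lay the red-handled gouge in the rest with the red rails and the bare-wood-handled gouge in the rest with the wooden rails, each with its handle in the wide trough and its blade in the narrow one; lay the cork sanding block flat between the four corner stops, and stand the red ink tin upright in the round recess. Everything should lie fully home and be let go, and the clear glass jar with the grey lid among the rests must stay standing where it is.

Things in the scene. Friction and masses are not known exactly. Their poses are not given: they have to be found in the camera images.
- red_gouge: Lino gouge with a smooth red handle, 167 mm long, lying along its y axis: round handle 22 mm thick from y = -83 to about +8 mm, then a steel blade about 10 mm wide to y = +83 mm. About 40 g; take it across the handle near y = -20 mm. Origin at the middle of its length, at the level of its underside as it lies.
- wood_gouge: Lino gouge with a bare light-wood handle, 167 mm long, lying along its y axis: round handle 22 mm thick from y = -83 to about +8 mm, then a steel blade about 10 mm wide to y = +83 mm. About 40 g; take it across the handle near y = -20 mm. Origin at the middle of its length, at the level of its underside as it lies.
- cork_block: Brown cork sanding block, 50 x 86 x 26 mm (x, y, z), about 60 g. Origin at the centre of its underside, z up; take it across its 50 mm width.
- ink_tin: Round ink tin, red body with a pale lid, 65 mm across, 46 mm high, about 0.2 kg; the lid does not come off. Origin at the centre of its underside, z up.
- red_rest: Plywood rest, red rails. Fixed; origin under its centre, z up. Base 62 x 192 mm (x, y), 8 mm thick. Wide handle trough: 36 mm, y = -91 to -51, rail tops 20 mm above the table. Narrow blade trough: 20 mm, y = +30 to +88, rail tops at 24 mm; a handle does not fit it. Between them bare plate for the fingers. Gouge home: origins one above the other, +y along +y, lying on the base.
- wood_rest: Plywood rest, brown wooden rails. Fixed; origin under its centre, z up. Base 62 x 192 mm (x, y), 8 mm thick. Wide handle trough: 36 mm, y = -91 to -51, rail tops 20 mm above the table. Narrow blade trough: 20 mm, y = +30 to +88, rail tops at 24 mm; a handle does not fit it. Between them bare plate for the fingers. Gouge home: origins one above the other, +y along +y, lying on the base.
- block_rest: Plywood rest, four brown L-shaped corner stops. Fixed; origin under its centre, z up. Base 84 x 120 mm (x, y), 8 mm thick; stop tops 20 mm above the table; the bay between them is 62 x 98 mm (x, y), centred; its long sides are open for |y| < 27 mm, for the fingers. The block lies on the base, its y axis along this y axis, either way round.
- tin_rest: Square plywood rest 98 x 98 mm, 16 mm high, with a felt-covered round recess 78 mm across and 8 mm deep in its middle (recess floor 8 mm above the table), for the ink tin. Fixed; origin at the centre of its underside on the table; z up.
- lidded_jar: Clear glass jar with a pale grey lid, 59 mm across, 75 mm high, standing among the rests; it must stay standing where it is. Origin at the centre of its underside.
There are look-alikes about, which are no part of the job. Leave any purple or turquoise look-alike of the ink_tin alone.

How it is judged:
By the outcome, as a careful person would: the job done as asked, in the order asked, and still so for the second after the job is handed in, with the robot touching nothing.
It also fails if it takes over 122 s, if anything falls off the work surface, if the arm or the gripper's body presses on something with over 40 N, if the wrist force passes 120 N, or if a joint passes its speed limit or range.

### The arm

A 6-joint arm with a two-finger parallel gripper is mounted at the origin on a cart in front of the work surface, level with it; the furniture and walls round the work are solid. World frame = base frame: x ahead of the robot, y to its left, z up, the work surface at z = 0. Lengths are in mm, angles in rad, forces in N, time in s.
With the tool pointing down it reaches from about 275 to 750 mm from the base axis. Payload 10.2 kg.
Tool frame: the origin (TCP) lies where the fingers leave the gripper's body, on its centre line; the fingertips stand 73 mm ahead of it and the grasp point (between the pads) lies 54 mm ahead of it (ctrl.tip_extent is the z of the fingertips in the tool frame, in mm); z points along the fingers, y is the line along which they close (so a half turn about z gives the same grasp; the last joint's range is limited). The gripper opens to 85 mm and grips with 20 to 120 N. Pads are 22 mm wide; open, the fingers measure 114 mm over their backs; the gripper's body (76 mm by 85 mm) begins 54 mm behind the grasp point. The pads swing forward as they close: fully open they stand 13 mm farther back than shut.
Start: joints at [-1.524, 0.313, 1.498, -0, 1.331, -0.223], TCP at [139.92, -506.018, 303.894] pointing down, gripper open.
Joint ranges: [-2.94, 2.94], [-0.97, 2.17], [0.19, 2.56], [-1.23, 4.37], [0.02, 3.11], [-2.88, 2.88]. Speed limits (rad/s): [2.39, 2.39, 3.01, 3.14, 3.14, 3.14].

### API

Orientations are given as a unit quaternion [w, x, y, z].
In Python, from rig import readout, cams, order, ctrl gives the robot as it stands.
- The arm moves only by the shell command python3 -m handwheel 'ROWS' [OPENING] [FORCE]. ROWS is a JSON list of rows, 1 to 8 of them, each an object with the fields trans (a list: dx, dy, dz in fractions of the full range, 1 being 400 mm), turn_vec (a list: a rotation vector rx, ry, rz in fractions of the full range, 1 being 4 rad); a field left out counts as zero; each row is the pose to reach, as a shift and turn from the pose commanded when the command began, along the tool's axes at that moment; what a row does not reach only later rows make up. A row lasts 1/10 s, in which the tool goes at most 50 mm and 0.15 rad, less where a joint would pass 70% of its speed; a pose out of reach is approached as far as the arm can. OPENING is the opening from 0.0 (shut) to 1.0 (fully open), set as the command begins (- or left out keeps the last). The fingers move at their own pace and stop on an object; FORCE is the grip in N (left out, the last holds). Time passes only in rows, so rows that do not move let the fingers close. It prints the time, the measured TCP pose, the force, the opening and the grip force at its end. Shift and turn numbers lie between -1 and 1, and a call with a number outside is refused. Input that does not fit is refused with a message, and nothing moves.
- readout.sense(): the state, without advancing time (a new reading comes with each control period).
- cams.capture(name): name is "scene" or "top" or "wrist"; returns (picture, depth): 420x560x3 uint8, red, green, blue; 420x560 float32, mm along the optical axis (not along the pixel's ray), 0 where there is no reading.
- cams.calibration(name): a dict with "fx", "fy", "cx", "cy" (pixels), "distortion" ([k1, k2, p1, p2, k3] as OpenCV has them; the pictures are not rectified), "position" and "attitude" of the camera in the world. Camera axes: x right, y down, z forward; pixel columns grow to the right and rows downward; lengths in mm; the calibration is good to about 2 mm. A picture is of the moment at which its call begins: read the wrist's pose just before it. calibration takes no time and is no camera call; for the wrist camera it gives the pose at the moment of the call.
- order.finish_job(): hands the job in; it is judged then, once.
Trained networks look in the newest picture that a camera, given by its name, has taken for a name from the list of things; names that differ only in an ending like _2 or _b are one class to them, and where a whole thing is asked for, a point or a joint stands for the part that bears it (a point fixed in the world has none). Each returns a list of dicts, best first, with "p" (0 to 1); they miss things now and then, are a little off and sometimes report something else, mostly with a low value. They report only what shows in the picture. A call takes as long as a camera call. They do not tell look-alikes from the thing itself.
- cams.trace(target, camera): "pixels" (420x560 bool, what is visible of it) and "bbox" ([left, top, right, bottom] in pixels, round what is visible of it).
- cams.spot_point(target, camera): "uv" ([column, row] in pixels: a listed point, or the origin of a listed thing).
The state is a dict: "time_s": time; "joints": joint angles; "dq": joint speeds; "tau": joint torques, N m; "eef_pos": TCP position; "ee_rot": TCP orientation; "force": force on the tool from outside, world axes, zero at the start; "wrist_torque": the same for the moment, N m; "grip_width": opening from 0.0 (shut) to 1.0 (fully open); "grip_force": force on a finger pad.
Only numpy, scipy, OpenCV 4.12 (cv2) and the standard library are available. Lean on these libraries where they do the work, as an engineer would, in place of code of your own. Each camera call takes 0.05 s, during which the arm holds its last target. There are 200 camera calls.

## Working session

There is one attempt and no reset: what is moved stays moved. The work goes in short steps, Python scripts to look and compute and a shell command to move; the robot and the scene stay as the last step left them, time stands still between calls to the robot, and variables do not carry over. Pictures are saved under pics/ and viewed, at most 14 in all, crops included, and the job is handed in when it is done.

```bash
ls; mkdir -p pics; python3 - <<'E'
from rig import readout,cams,order,ctrl
import cv2
s=readout.sense();print(s['eef_pos'],s['ee_rot'],ctrl.tip_extent)
for n in("top","scene"):
    p,d=cams.capture(n);cv2.imwrite(f"pics/{n}0.png",p[...,::-1]);c=cams.calibration(n);print(n,c)
E
```

```text
pics
[ 139.90309352 -505.83514746  303.3206635 ] [-6.67869683e-04  9.90912410e-01  1.34507050e-01  6.20287095e-05] 72.6
top {'fx': 511.1123168420603, 'fy': 511.1123168420603, 'cx': 282.58411987962086, 'cy': 208.34793896188015, 'distortion': array([-0.12758356,  0.        ,  0.        ,  0.        ,  0.        ]), 'position': array([ 437.44852414,   38.85303333, 1421.12432298]), 'attitude': array([-0.01508669,  0.71697102, -0.6964981 ,  0.02480622])}
scene {'fx': 491.88248213633324, 'fy': 491.88248213633324, 'cx': 274.7859234144312, 'cy': 207.22304594753194, 'distortion': array([-0.08227094,  0.        ,  0.        ,  0.        ,  0.        ]), 'position': array([-293.01000089,  531.45303281,  997.24823111]), 'attitude': array([ 0.18535932, -0.4368789 ,  0.81484161, -0.33288421])}
```

View pics/top0.png

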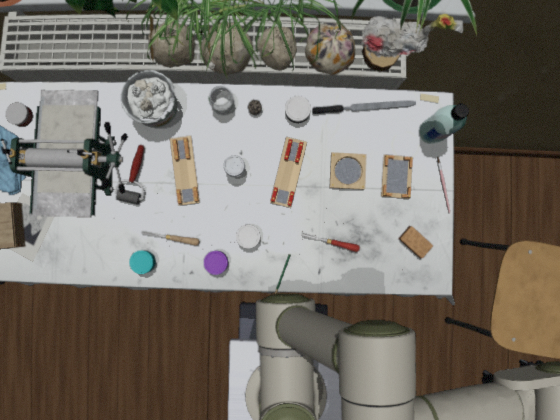

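View pics/scene0.png

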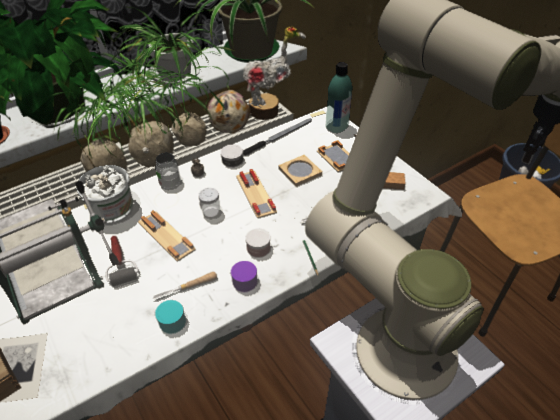

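Top view: rests at (185,170) wood, (289,171) red, (347,171) tin, (397,177) block; gouges at (170,238) wood and (332,242) red, with the cork at (416,242). Candidates for the tin are pale lids at (249,237), (298,109) and (18,115), plus turquoise (142,262) and purple (216,262). The jar is at (235,167).

```bash
cat > h.py <<'E'
import numpy as np,cv2
from rig import readout,cams,order,ctrl
from scipy.spatial.transform import Rotation as R
def rot(q): return R.from_quat([q[1],q[2],q[3],q[0]])
def ray(c,uv):
    K=np.array([[c['fx'],0,c['cx']],[0,c['fy'],c['cy']],[0,0,1]])
    n=cv2.undistortPoints(np.array(uv,float).reshape(-1,1,2),K,np.array(c['distortion']))[:,0]
    return rot(c['attitude']).apply(np.c_[n,np.ones(len(n))])
def atz(c,uv,z):
    d=ray(c,uv);p=np.array(c['position']);return p+d*((z-p[2])/d[:,2])[:,None]
def cloud(c,mask,depth):
    v,u=np.nonzero(mask&(depth>0));K=np.array([[c['fx'],0,c['cx']],[0,c['fy'],c['cy']],[0,0,1]])
    n=cv2.undistortPoints(np.c_[u,v].astype(float).reshape(-1,1,2),K,np.array(c['distortion']))[:,0]
    return rot(c['attitude']).apply(np.c_[n,np.ones(len(n))]*depth[v,u][:,None])+c['position']
def rel(target,ang):
    """tool-axis shift+rotvec from commanded~measured pose to TCP target, tool down, finger line (tool y) at world angle ang (mod pi)"""
    s=readout.sense();T=rot(s['ee_rot']);d=T.inv().apply(np.array(target)-s['eef_pos'])
    best=None
    for k in(0,1):
        a=ang+k*np.pi;y=np.array([np.cos(a),np.sin(a),0]);z=np.array([0,0,-1.]);x=np.cross(y,z)
        G=R.from_matrix(np.c_[x,y,z]);rv=(T.inv()*G).as_rotvec()
        if best is None or np.linalg.norm(rv)<np.linalg.norm(best):best=rv
    return d.round(1),best.round(3)
E
python3 - <<'E'
from h import *
p,d=cams.capture("top");c=cams.calibration("top")
for n in"red_gouge wood_gouge cork_block ink_tin red_rest wood_rest block_rest tin_rest lidded_jar".split():
    for r in cams.trace(n,"top")[:5]:
        if r['p']<.3: continue
        m=r['pixels'];P=cloud(c,m,d);z=np.median(P[:,2]);
        uv=np.argwhere(m)[:,::-1].astype(np.float32)
        h=np.percentile(P[:,2],95)
        W=atz(c,uv,z)[:,:2].astype(np.float32);b=cv2.minAreaRect(W)
        e=np.linalg.eigh(np.cov(W.T))[1][:,1]
        print(n,round(r['p'],2),r['bbox'],m.sum(),'ctr',b[0],b[1],'ax',np.degrees(np.arctan2(e[1],e[0])).round(1),'z',z.round(),h.round(), W.mean(0).round())
p,_=cams.capture("scene")
a=cv2.resize(p[130:290,140:430],None,fx=2.7,fy=2.7,interpolation=cv2.INTER_CUBIC);cv2.imwrite("pics/s1.png",a[...,::-1])
E
```

```text
red_gouge 0.84 [308.9, 237.5, 359.4, 250.2] 185 ctr (431.1811218261719, -117.11152648925781) (150.97293090820312, 16.607770919799805) ax 77.4 z 19.0 25.0 [ 424. -139.]
wood_gouge 0.62 [144.9, 232.1, 202.3, 244.0] 275 ctr (430.18890380859375, 328.289794921875) (158.1361083984375, 19.713134765625) ax 82.0 z 17.0 23.0 [426. 316.]
cork_block 0.9 [398.7, 225.9, 433.1, 256.2] 562 ctr (434.5825500488281, -348.2019348144531) (85.52854919433594, 53.84401321411133) ax 54.7 z 27.0 32.0 [ 435. -348.]
ink_tin 0.93 [237.0, 224.5, 259.6, 247.7] 439 ctr (436.8841552734375, 114.4605484008789) (61.74456024169922, 59.1322135925293) ax 144.3 z 46.0 51.0 [438. 114.]
ink_tin 0.8 [128.5, 249.4, 157.0, 272.5] 527 ctr (360.62091064453125, 396.4540710449219) (62.05465316772461, 71.36158752441406) ax 107.3 z 46.0 51.0 [361. 397.]
ink_tin 0.61 [205.3, 248.4, 226.8, 276.3] 458 ctr (365.9430847167969, 198.230224609375) (58.949546813964844, 64.56959533691406) ax 114.8 z 47.0 51.0 [366. 198.]
red_rest 0.83 [269.8, 135.7, 306.8, 206.6] 1511 ctr (620.1506958007812, 8.355518341064453) (62.11202621459961, 191.934722900
[... 163 characters left out ...]
473633) ax 81.8 z 18.0 23.0 [425. 307.]
wood_rest 0.7 [173.0, 138.3, 199.9, 205.7] 1509 ctr (615.6712036132812, 297.55047607421875) (192.9289093017578, 65.07674407958984) ax -170.9 z 10.0 25.0 [615. 298.]
block_rest 0.79 [381.9, 155.8, 409.7, 199.3] 1213 ctr (615.7822265625, -296.60137939453125) (82.74947357177734, 122.52250671386719) ax 179.9 z 10.0 22.0 [ 616. -297.]
tin_rest 0.73 [329.0, 152.3, 366.8, 192.4] 1268 ctr (628.3639526367188, -157.6404571533203) (100.8602523803711, 100.26522064208984) ax 50.9 z 13.0 20.0 [ 629. -158.]
lidded_jar 0.87 [225.6, 150.7, 246.7, 176.9] 395 ctr (622.465576171875, 152.149658203125) (58.88929748535156, 55.79167556762695) ax -142.9 z 75.0 80.0 [622. 152.]
```

View pics/s1.png

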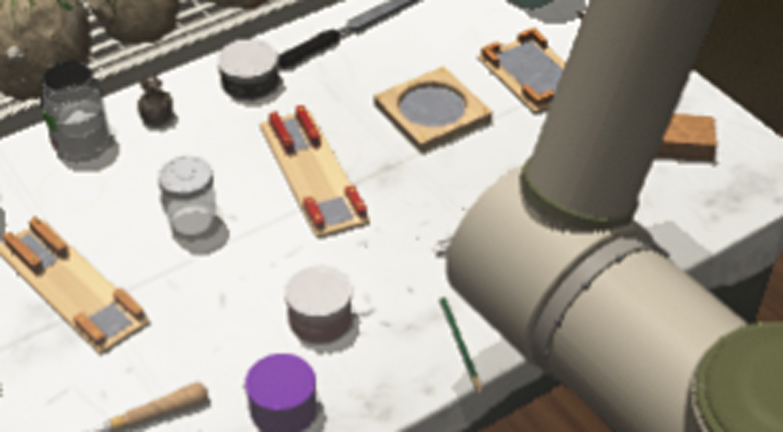

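Scene crop: the pale-lidded tin at crop (320,300), i.e. top (249,237), has a dark-red body. The tin at crop (250,68) has a black body, and the others are purple and turquoise. So I choose the one at top (249,237). Both blade troughs (longer rails) point away from the robot. I go to the red gouge first.

```bash
python3 - <<'E'
from h import *
print(rel([425,-135,260],np.radians(-12.6)))
print(cams.calibration("wrist")['position'],readout.sense()['eef_pos'])
E
```

```text
(array([ 373.6, -281.6,   43.9]), array([ 0.   , -0.   , -1.081]))
[ 206.99395265 -487.66279288  374.0671159 ] [ 139.92629549 -506.00667291  303.88344556]
```

Careful with the scale: shifts go in shares of 400 mm and turns go in shares of 4 rad. That gives: 320 mm / 400 = 0.8, 280 mm / 400 = 0.7, -0.93 rad / 4 = -0.2325.

```bash
python3 -m handwheel '[{"trans":[0.1, -0.075, 0.0125], "turn_vec":[0, 0, -0.0275]}, {"trans":[0.2, -0.15, 0.025], "turn_vec":[0, 0, -0.055]}, {"trans":[0.3, -0.225, 0.0375], "turn_vec":[0, 0, -0.0825]}, {"trans":[0.4, -0.3, 0.05], "turn_vec":[0, 0, -0.1125]}, {"trans":[0.5, -0.375, 0.06], "turn_vec":[0, 0, -0.1425]}, {"trans":[0.6, -0.45, 0.07], "turn_vec":[0, 0, -0.1725]}, {"trans":[0.7, -0.525, 0.0825], "turn_vec":[0, 0, -0.2025]}, {"trans":[0.8, -0.6, 0.095], "turn_vec":[0, 0, -0.2325]}]' 1.0 40
python3 - <<'E'
from h import *
print(rel([425,-135,260],np.radians(-12.6)))
E
```

```text
time_s: 1.45
eef_pos: [384.1, -189.0, 266.2]
ee_rot: [0.0, 0.824, 0.567, 0.0]
force: [0.7, -1.5, 0.3]
grip_width: 1.001
grip_force: 0.0
(array([65.1, 18.8,  6.2]), array([ 0.001,  0.   , -0.146]))
```

Scaled: 60 mm / 400 = 0.15, 30 mm / 400 = 0.075, -0.14 rad / 4 = -0.035.

```bash
python3 -m handwheel '[{"trans":[0.075, 0.0225, 0.0075], "turn_vec":[0, 0, -0.0175]}, {"trans":[0.15, 0.045, 0.015], "turn_vec":[0, 0, -0.035]}, {"trans":[0.15, 0.045, 0.015], "turn_vec":[0, 0, -0.035]}, {"trans":[0.15, 0.045, 0.015], "turn_vec":[0, 0, -0.035]}]'
cat > look.py <<'E'
from h import *
import sys
def look(names,tag):
    s=readout.sense();c=cams.calibration("wrist");p,d=cams.capture("wrist");cv2.imwrite(f"pics/{tag}.png",p[...,::-1])
    for n,z in names:
        for r in cams.trace(n,"wrist")[:3]:
            if r['p']<.3: continue
            m=r['pixels'];P=cloud(c,m,d);uv=np.argwhere(m)[:,::-1]
            W=atz(c,uv,z)[:,:2].astype(np.float32);b=cv2.minAreaRect(W)
            e=np.linalg.eigh(np.cov(W.T))[1][:,1]
            bx=cv2.boxPoints(b)
            i=0 if np.linalg.norm(bx[0]-bx[1])>np.linalg.norm(bx[1]-bx[2]) else 1
            l=bx[i+1]-bx[i]
            print(n,round(r['p'],2),np.round(r['bbox']),'ctr',np.round(b[0],1),np.round(b[1],1),'boxang',np.degrees(np.arctan2(l[1],l[0])).round(1)%180,'pca',(np.degrees(np.arctan2(e[1],e[0]))%180).round(1),'z',np.percentile(P[:,2],[5,50,95]).round(),'mean',W.mean(0).round(1))
    return s
if __name__=="__main__":
    s=look([(a.split(':')[0],float(a.split(':')[1])) for a in sys.argv[2:]],sys.argv[1]);print(s['eef_pos'].round(1),s['ee_rot'])
E
python3 look.py w1 red_gouge:11
```

```text
time_s: 1.85
eef_pos: [421.9, -141.2, 260.1]
ee_rot: [-0.0, 0.784, 0.621, -0.0]
force: [-0.0, 0.2, -0.1]
grip_width: 1.0
grip_force: 0.0
red_gouge 0.81 [273.  75. 292. 243.] ctr [ 432.2 -112.8] [167.1  21.3] boxang 76.5 pca 77.2 z [10. 17. 21.] mean [ 429.1 -123.3]
[ 421.9 -141.2  260.1] [-6.36503456e-06  7.83670309e-01  6.21176974e-01 -1.16125694e-04]
```

View pics/w1.png

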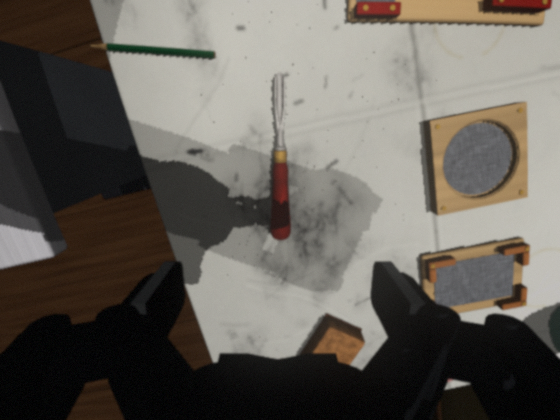

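Wrist view: the red gouge lies whole at (280,160), blade at the top, so the measured length of 167 mm is right. Next: descend and grip it.

```bash
python3 - <<'E'
from h import *
print(rel([427.7,-132.3,77],np.radians(-13)))
E
```

```text
(array([ 11. ,   3.8, 183.2]), array([ 0.   ,  0.   , -0.006]))
```

Scaled: 183 mm / 400 = 0.4575, 180 mm / 400 = 0.45.

```bash
python3 -m handwheel '[{"trans":[0.0275, 0.01, 0.1]}, {"trans":[0.0275, 0.01, 0.2]}, {"trans":[0.0275, 0.01, 0.3]}, {"trans":[0.0275, 0.01, 0.375]}, {"trans":[0.0275, 0.01, 0.425]}, {"trans":[0.0275, 0.01, 0.45]}, {"trans":[0.0275, 0.01, 0.4575]}, {"trans":[0.0275, 0.01, 0.4575]}]' 0.6
python3 -m handwheel '[{}, {}, {}, {}, {}, {}, {}, {}]' 0.0 40
python3 -m handwheel '[{"trans":[0, 0, -0.05]}, {"trans":[0, 0, -0.125]}, {"trans":[0, 0, -0.225]}, {"trans":[0, 0, -0.225]}]'
python3 look.py w2 red_gouge:100
python3 - <<'E'
from h import *
print(rel([400,0,167],np.radians(-101.6)))
E
```

```text
time_s: 2.75
eef_pos: [428.4, -132.2, 77.6]
ee_rot: [0.0, 0.784, 0.621, 0.0]
force: [-0.1, 1.0, 0.0]
grip_width: 0.597
grip_force: 0.0
time_s: 3.55
eef_pos: [428.6, -131.9, 78.0]
ee_rot: [0.001, 0.784, 0.621, 0.0]
force: [-2.1, -0.2, 5.6]
grip_width: 0.234
grip_force: 38.9
time_s: 3.95
eef_pos: [429.8, -132.5, 171.5]
ee_rot: [0.004, 0.784, 0.621, 0.002]
force: [0.2, -0.1, -1.1]
grip_width: 0.241
grip_force: 39.4
red_gouge 0.95 [258.  34. 298. 361.] ctr [ 439.9 -109.1] [158.3  22. ] boxang 73.9 pca 76.4 z [103. 109. 114.] mean [ 436.1 -111.4]
[ 429.8 -132.5  171.5] [0.00425604 0.78377356 0.6210303  0.00150553]
(array([121.7, -57.7,   0.5]), array([ 2.000e-03, -1.000e-03,  1.542e+00]))
```

Scaled: 190 mm / 400 = 0.475, 170 mm / 400 = 0.425, 1.12 rad / 4 = 0.28.

```bash
python3 - <<'E'
from h import *
print(rel([600.5,12.4,171],np.radians(-101.6)))
E
cat pics/x 2>/dev/null; python3 -m handwheel '[{"trans":[0.0625, -0.0075, 0], "turn_vec":[0, 0, 0.035]}, {"trans":[0.125, -0.015, 0], "turn_vec":[0, 0, 0.07]}, {"trans":[0.1875, -0.0225, 0], "turn_vec":[0, 0, 0.105]}, {"trans":[0.25, -0.03, 0], "turn_vec":[0, 0, 0.14]}, {"trans":[0.3125, -0.0375, 0], "turn_vec":[0, 0, 0.175]}, {"trans":[0.375, -0.045, 0], "turn_vec":[0, 0, 0.21]}, {"trans":[0.425, -0.05, 0], "turn_vec":[0, 0, 0.245]}, {"trans":[0.475, -0.055, 0], "turn_vec":[0, 0, 0.28]}]'
python3 - <<'E'
from h import *
print(rel([600.5,12.4,171],np.radians(-101.6)))
E
```

```text
(array([179.6, 134.7,  -3.2]), array([ 2.000e-03, -1.000e-03,  1.542e+00]))
time_s: 4.85
eef_pos: [449.8, 59.4, 165.9]
ee_rot: [-0.0, 0.994, 0.107, -0.001]
force: [-0.7, -1.1, -1.0]
grip_width: 0.233
grip_force: 39.3
(array([137.3,  78. ,  -5.5]), array([-0.   ,  0.002,  0.417]))
```

Scaled: 137 mm / 400 = 0.3425, 105 mm / 400 = 0.2625, 0.417 rad / 4 = 0.1043.

```bash
python3 -m handwheel '[{"trans":[0.0875, 0.05, -0.005], "turn_vec":[0, 0, 0.03]}, {"trans":[0.175, 0.1, -0.01], "turn_vec":[0, 0, 0.06]}, {"trans":[0.2625, 0.15, -0.0125], "turn_vec":[0, 0, 0.09]}, {"trans":[0.3425, 0.195, -0.0125], "turn_vec":[0, 0, 0.1043]}, {"trans":[0.3425, 0.195, -0.0125], "turn_vec":[0, 0, 0.1043]}, {"trans":[0.3425, 0.195, -0.0125], "turn_vec":[0, 0, 0.1043]}]'
python3 look.py w3 red_rest:8 red_gouge:103 lidded_jar:75
```

```text
time_s: 5.45
eef_pos: [600.5, 12.1, 170.2]
ee_rot: [-0.0, 0.995, -0.098, -0.002]
force: [0.5, -0.4, -0.9]
grip_width: 0.241
grip_force: 39.4
red_rest 0.89 [232.  46. 321. 303.] ctr [621.2  10.1] [ 62.8 192.3] boxang 168.0 pca 168.0 z [ 7.  9. 25.] mean [647.6   5.5]
red_gouge 0.85 [257.  33. 301. 359.] ctr [627.1   8.8] [ 21.4 153.6] boxang 169.9 pca 168.2 z [101. 108. 112.] mean [623.3   7.3]
lidded_jar 0.85 [  1. 187. 121. 293.] ctr [629.1 136.8] [55.3 92.3] boxang 98.6 pca 110.6 z [18. 74. 76.] mean [631.4 135.5]
lidded_jar 0.42 [259.  34. 297. 361.] ctr [618.7  10.5] [ 25.2 185.3] boxang 169.9 pca 168.3 z [101. 108. 112.] mean [614.2   8.9]
[600.5  12.1 170.2] [-1.44823333e-04  9.95154044e-01 -9.83143719e-02 -1.64085603e-03]
```

View pics/w3.png

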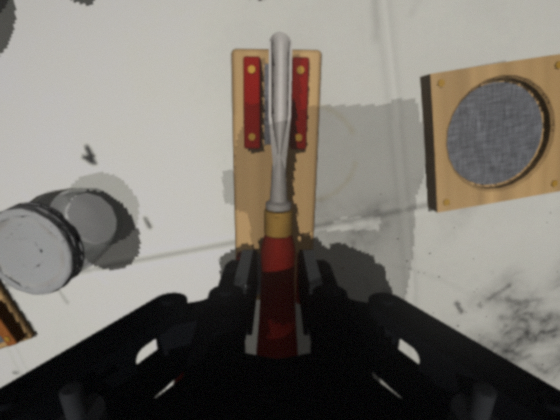

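Gouge is aligned over the red rest (the rest's top end is at (278,50)); lower and release.

```bash
python3 - <<'E'
from h import *
print(rel([601,13.5,87],np.radians(-102)))
E
```

```text
(array([ 0.6, -1.1, 84.9]), array([-0.   ,  0.001,  0.013]))
```

Scaled: 83 mm / 400 = 0.2075, 82 mm / 400 = 0.205, 0.01 rad / 4 = 0.0025.

```bash
python3 -m handwheel '[{"trans":[0.0013, -0.0025, 0.0625], "turn_vec":[0, 0, 0.0025]}, {"trans":[0.0013, -0.0025, 0.125], "turn_vec":[0, 0, 0.0025]}, {"trans":[0.0013, -0.0025, 0.1625], "turn_vec":[0, 0, 0.0025]}, {"trans":[0.0013, -0.0025, 0.185], "turn_vec":[0, 0, 0.0025]}, {"trans":[0.0013, -0.0025, 0.1975], "turn_vec":[0, 0, 0.0025]}, {"trans":[0.0013, -0.0025, 0.205], "turn_vec":[0, 0, 0.0025]}, {"trans":[0.0013, -0.0025, 0.2075], "turn_vec":[0, 0, 0.0025]}, {"trans":[0.0013, -0.0025, 0.2075], "turn_vec":[0, 0, 0.0025]}]'

```

```text
time_s: 6.45
eef_pos: [601.9, 12.9, 89.6]
ee_rot: [0.0, 0.995, -0.103, 0.0]
force: [-0.2, 0.6, -0.9]
grip_width: 0.238
grip_force: 39.4
```

Scaled: 2.5 mm / 400 = 0.0063, 2 mm / 400 = 0.005.

```bash
python3 -m handwheel '[{"trans":[0, 0, 0.0025]}, {"trans":[0, 0, 0.005]}, {"trans":[0, 0, 0.0063]}, {"trans":[0, 0, 0.0063]}]'

```

```text
time_s: 6.85
eef_pos: [601.7, 13.0, 86.6]
ee_rot: [-0.0, 0.995, -0.103, -0.0]
force: [-0.2, -0.2, 0.0]
grip_width: 0.244
grip_force: 39.4
```

Scaled: -110 mm / 400 = -0.275, -70 mm / 400 = -0.175.

```bash
python3 -m handwheel '[{}, {}, {}, {}, {"trans":[0, 0, -0.075]}, {"trans":[0, 0, -0.175]}, {"trans":[0, 0, -0.275]}, {"trans":[0, 0, -0.275]}]' 0.55
python3 look.py w4 red_gouge:19 red_rest:8
python3 - <<'E'
from h import *
print(rel([425,300,260],np.radians(-8)))
E
```

```text
time_s: 7.65
eef_pos: [603.4, 12.8, 202.3]
ee_rot: [0.0, 0.995, -0.103, 0.005]
force: [0.1, 0.8, -0.2]
grip_width: 0.55
grip_force: 0.0
red_gouge 0.68 [264.  81. 292. 284.] ctr [622.1  10.2] [ 22.8 168.8] boxang 168.8 pca 167.3 z [ 9. 24. 29.] mean [613.1  10.4]
red_rest 0.83 [239.  63. 315. 289.] ctr [621.6  10.1] [ 61.5 192. ] boxang 168.1 pca 168.3 z [ 7.  9. 25.] mean [635.6   7.6]
[603.4  12.8 202.3] [ 3.39765822e-04  9.94633621e-01 -1.03337630e-01  5.01784327e-03]
(array([-231.7, -244.6,  -63.9]), array([1.000e-03, 1.000e-03, 1.503e+00]))
```

View pics/w4.png

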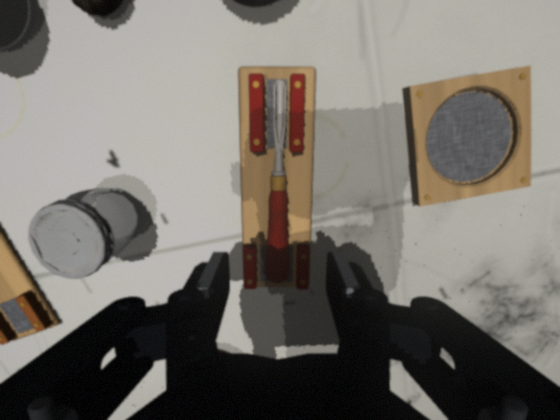

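The red gouge lies home in the red rest (blade at (279,110), handle at (278,240)). Next, the wood gouge.

Scaled: -164 mm / 400 = -0.41, -160 mm / 400 = -0.4, -1.12 rad / 4 = -0.28.

```bash
python3 -m handwheel '[{"trans":[-0.05, -0.05, -0.02], "turn_vec":[0, 0, -0.035]}, {"trans":[-0.1, -0.1025, -0.0375], "turn_vec":[0, 0, -0.07]}, {"trans":[-0.15, -0.1525, -0.055], "turn_vec":[0, 0, -0.105]}, {"trans":[-0.2, -0.205, -0.07], "turn_vec":[0, 0, -0.14]}, {"trans":[-0.25, -0.255, -0.0875], "turn_vec":[0, 0, -0.175]}, {"trans":[-0.3, -0.3075, -0.1], "turn_vec":[0, 0, -0.21]}, {"trans":[-0.35, -0.3575, -0.12], "turn_vec":[0, 0, -0.245]}, {"trans":[-0.4, -0.41, -0.1375], "turn_vec":[0, 0, -0.28]}]'
python3 - <<'E'
from h import *
print(rel([425,300,260],np.radians(-8)))
E
```

```text
time_s: 8.6
eef_pos: [477.8, 207.2, 250.4]
ee_rot: [-0.0, 0.896, 0.443, -0.001]
force: [-0.2, 1.0, -0.0]
grip_width: 0.551
grip_force: 0.0
(array([ 41.7, -98.3,  -9.5]), array([-0.002,  0.002, -0.513]))
```

Scaled: -98 mm / 400 = -0.245, -75 mm / 400 = -0.1875, -0.51 rad / 4 = -0.1275.

```bash
python3 -m handwheel '[{"trans":[0.025, -0.0625, -0.005], "turn_vec":[0, 0, -0.0325]}, {"trans":[0.0525, -0.125, -0.0125], "turn_vec":[0, 0, -0.065]}, {"trans":[0.0775, -0.1875, -0.0175], "turn_vec":[0, 0, -0.0975]}, {"trans":[0.105, -0.245, -0.0225], "turn_vec":[0, 0, -0.1275]}, {"trans":[0.105, -0.245, -0.0225], "turn_vec":[0, 0, -0.1275]}, {"trans":[0.105, -0.245, -0.0225], "turn_vec":[0, 0, -0.1275]}, {"trans":[0.105, -0.245, -0.0225], "turn_vec":[0, 0, -0.1275]}]'
python3 look.py w5 wood_gouge:11
python3 - <<'E'
from h import *
a=np.radians(82);r=cams.trace("wood_gouge","wrist")
print(rel([430.2-20*np.cos(a),328.3-20*np.sin(a),77.5],a-np.pi/2))
E
```

```text
time_s: 9.3
eef_pos: [427.3, 298.8, 259.8]
ee_rot: [-0.0, 0.758, 0.652, -0.001]
force: [-0.3, -0.5, 0.2]
grip_width: 0.546
grip_force: 0.0
wood_gouge 0.93 [270.  72. 287. 237.] ctr [432.1 331.9] [165.1  20. ] boxang 80.9 pca 81.9 z [11. 17. 22.] mean [429.2 321.8]
[427.3 298.8 259.8] [-1.44301335e-04  7.58177781e-01  6.52047470e-01 -7.26757847e-04]
(array([  9.6,  -1.3, 182.8]), array([-0.  ,  0.  , -0.01]))
```

Scaled: 182 mm / 400 = 0.455, 180 mm / 400 = 0.45.

```bash
python3 -m handwheel '[{"trans":[0.0325, 0, 0.1]}, {"trans":[0.0325, 0, 0.2]}, {"trans":[0.0325, 0, 0.3]}, {"trans":[0.0325, 0, 0.375]}, {"trans":[0.0325, 0, 0.425]}, {"trans":[0.0325, 0, 0.45]}, {"trans":[0.0325, 0, 0.455]}, {"trans":[0.0325, 0, 0.455]}]'
python3 -m handwheel '[{}, {}, {}, {}, {}, {}, {}, {}]' 0.0 40
python3 -m handwheel '[{"trans":[0, 0, -0.05]}, {"trans":[0, 0, -0.125]}, {"trans":[0, 0, -0.225]}, {"trans":[0, 0, -0.225]}]'
python3 look.py w6 wood_gouge:103
python3 - <<'E'
from h import *
a=np.radians(9.1)
print(rel([615.7-20*np.cos(a),297.6-20*np.sin(a),171],a-np.pi/2))
E
```

```text
time_s: 10.25
eef_pos: [429.4, 312.4, 79.2]
ee_rot: [0.0, 0.758, 0.653, 0.0]
force: [0.6, 0.3, 0.7]
grip_width: 0.55
grip_force: 0.0
time_s: 11.05
eef_pos: [429.3, 312.6, 79.6]
ee_rot: [0.0, 0.757, 0.653, 0.001]
force: [-1.1, -0.5, 6.8]
grip_width: 0.235
grip_force: 39.0
time_s: 11.45
eef_pos: [430.6, 313.2, 173.6]
ee_rot: [0.001, 0.757, 0.653, 0.004]
force: [0.6, -0.4, -0.6]
grip_width: 0.239
grip_force: 39.4
wood_gouge 0.9 [256.  33. 296. 358.] ctr [433.6 339.1] [156.8  21.9] boxang 82.7 pca 81.0 z [105. 110. 114.] mean [435.1 334.1]
wood_gouge 0.39 [384. 144. 559. 271.] ctr [531.  329.3] [84.3 41.6] boxang 9.8 pca 11.9 z [ 6.  8. 20.] mean [529.3 331.1]
[430.6 313.2 173.6] [0.00137679 0.75737823 0.65295964 0.00447509]
(array([  6.8, 167.8,  -1.6]), array([ 1.000e-03, -2.000e-03,  1.264e+00]))
```

Scaled: 160 mm / 400 = 0.4, 147 mm / 400 = 0.3675, 1.12 rad / 4 = 0.28.

```bash
python3 -m handwheel '[{"trans":[0.0025, 0.0525, 0], "turn_vec":[0, 0, 0.035]}, {"trans":[0.005, 0.105, 0], "turn_vec":[0, 0, 0.07]}, {"trans":[0.0075, 0.1575, 0], "turn_vec":[0, 0, 0.105]}, {"trans":[0.01, 0.21, 0], "turn_vec":[0, 0, 0.14]}, {"trans":[0.0125, 0.2625, 0], "turn_vec":[0, 0, 0.175]}, {"trans":[0.015, 0.315, 0], "turn_vec":[0, 0, 0.21]}, {"trans":[0.015, 0.3675, 0], "turn_vec":[0, 0, 0.245]}, {"trans":[0.0175, 0.4, 0], "turn_vec":[0, 0, 0.28]}]'
python3 -m handwheel '[{}]'
python3 - <<'E'
from h import *
a=np.radians(9.1)
print(rel([615.7-20*np.cos(a),297.6-20*np.sin(a),171],a-np.pi/2))
E
```

```text
time_s: 12.35
eef_pos: [588.9, 295.1, 166.6]
ee_rot: [0.0, 0.989, 0.148, -0.001]
force: [-0.2, -0.3, -0.8]
grip_width: 0.238
grip_force: 39.3
time_s: 12.45
eef_pos: [588.8, 295.1, 166.6]
ee_rot: [0.0, 0.989, 0.15, -0.001]
force: [0.2, 0.5, -1.1]
grip_width: 0.234
grip_force: 39.3
(array([ 6.7,  2.7, -4.5]), array([0.   , 0.002, 0.142]))
```

Scaled: 7 mm / 400 = 0.0175, -4 mm / 400 = -0.01, 0.142 rad / 4 = 0.0355.

```bash
python3 -m handwheel '[{"trans":[0.0075, 0.0025, -0.005], "turn_vec":[0, 0, 0.0175]}, {"trans":[0.0175, 0.0075, -0.01], "turn_vec":[0, 0, 0.0355]}, {"trans":[0.0175, 0.0075, -0.01], "turn_vec":[0, 0, 0.0355]}, {"trans":[0.0175, 0.0075, -0.01], "turn_vec":[0, 0, 0.0355]}]'
python3 look.py w7 wood_rest:8

```

```text
time_s: 12.85
eef_pos: [595.0, 295.1, 171.8]
ee_rot: [0.0, 0.997, 0.082, -0.001]
force: [-0.6, -0.0, -0.7]
grip_width: 0.232
grip_force: 39.3
wood_rest 0.91 [231.  46. 321. 300.] ctr [619.  300.6] [190.4  62.9] boxang 9.7 pca 9.9 z [ 7.  8. 25.] mean [642.9 305.7]
[595.  295.1 171.8] [ 1.01208048e-04  9.96595082e-01  8.24482528e-02 -7.20294654e-04]
```

Scaled: 82.5 mm / 400 = 0.2063, 4.4 mm / 400 = 0.011.

```bash
python3 -m handwheel '[{"trans":[0.011, -0.0025, 0.0625]}, {"trans":[0.011, -0.0025, 0.125]}, {"trans":[0.011, -0.0025, 0.1625]}, {"trans":[0.011, -0.0025, 0.185]}, {"trans":[0.011, -0.0025, 0.1975]}, {"trans":[0.011, -0.0025, 0.205]}, {"trans":[0.011, -0.0025, 0.2063]}, {"trans":[0.011, -0.0025, 0.2063]}]'

```

```text
time_s: 13.75
eef_pos: [600.2, 296.7, 90.8]
ee_rot: [-0.0, 0.997, 0.08, 0.001]
force: [0.2, -0.2, 0.4]
grip_width: 0.236
grip_force: 39.4
```

Scaled: 3 mm / 400 = 0.0075, 2 mm / 400 = 0.005.

```bash
python3 -m handwheel '[{"trans":[-0.0025, 0, 0.0025]}, {"trans":[-0.0025, 0, 0.005]}, {"trans":[-0.0025, 0, 0.0075]}, {"trans":[-0.0025, 0, 0.0075]}]'
python3 -m handwheel '[{}, {}, {}, {}, {"trans":[0, 0, -0.075]}, {"trans":[0, 0, -0.175]}, {"trans":[0, 0, -0.275]}, {"trans":[0, 0, -0.275]}]' 0.55
python3 look.py w8 wood_gouge:19 wood_rest:8
python3 - <<'E'
from h import *
print(rel([400,-330,240],np.radians(-35.3)))
E
```

```text
time_s: 14.15
eef_pos: [599.0, 296.5, 87.7]
ee_rot: [-0.0, 0.997, 0.08, 0.0]
force: [-2.8, -0.2, 4.0]
grip_width: 0.236
grip_force: 40.0
time_s: 14.95
eef_pos: [600.6, 297.0, 203.5]
ee_rot: [-0.001, 0.997, 0.08, 0.005]
force: [0.7, 1.1, 1.5]
grip_width: 0.551
grip_force: 0.0
wood_gouge 0.95 [266.  81. 290. 281.] ctr [618.6 301.2] [167.2  21.1] boxang 9.9 pca 8.6 z [19. 25. 29.] mean [608.9 297.9]
wood_rest 0.64 [236.  66. 317. 290.] ctr [618.  300.5] [192.2  62.4] boxang 9.6 pca 9.9 z [ 7.  9. 25.] mean [631.6 303.1]
[600.6 297.  203.5] [-0.00109812  0.99675117  0.08036557  0.00522337]
(array([-296.4,  586.5,  -43.3]), array([-0.   ,  0.001, -0.794]))
```

View pics/w8.png

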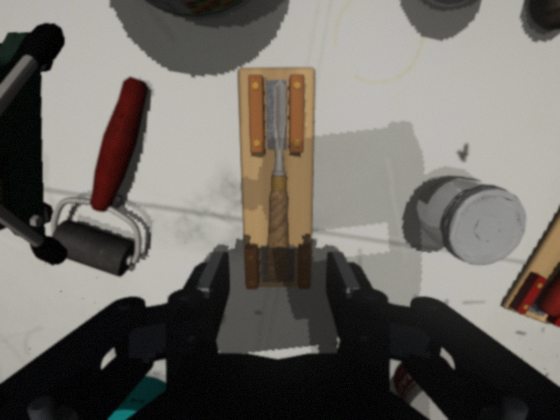

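Wood gouge is home too (blade (277,110), handle (278,240)). Next the cork block.

Scaled: 320 mm / 400 = 0.8, 240 mm / 400 = 0.6, -0.4 rad / 4 = -0.1.

```bash
python3 - <<'E'
from h import *
print(rel([415,-370,250],np.radians(-35.3)))
E
python3 -m handwheel '[{"trans":[-0.025, 0.1, -0.0125], "turn_vec":[0, 0, -0.0125]}, {"trans":[-0.0625, 0.2, -0.025], "turn_vec":[0, 0, -0.025]}, {"trans":[-0.105, 0.3, -0.0375], "turn_vec":[0, 0, -0.0375]}, {"trans":[-0.15, 0.4, -0.05], "turn_vec":[0, 0, -0.05]}, {"trans":[-0.2, 0.5, -0.0625], "turn_vec":[0, 0, -0.0625]}, {"trans":[-0.25, 0.6, -0.075], "turn_vec":[0, 0, -0.075]}, {"trans":[-0.3, 0.7, -0.0875], "turn_vec":[0, 0, -0.0875]}, {"trans":[-0.35, 0.8, -0.1], "turn_vec":[0, 0, -0.1]}]' 1.0
python3 - <<'E'
from h import *
print(rel([415,-370,250],np.radians(-35.3)))
E
```

```text
(array([-288. ,  628.4,  -53.3]), array([-0.   ,  0.001, -0.794]))
time_s: 15.9
eef_pos: [510.8, -43.2, 235.8]
ee_rot: [-0.001, 0.961, 0.278, -0.001]
force: [1.3, -0.9, -0.0]
grip_width: 0.999
grip_force: 0.0
(array([-255.4,  225.2,  -14.2]), array([-0.002,  0.001, -0.392]))
```

Scaled: -252 mm / 400 = -0.63, 225 mm / 400 = 0.5625, -0.39 rad / 4 = -0.0975.

```bash
python3 -m handwheel '[{"trans":[-0.075, 0.07, -0.005], "turn_vec":[0, 0, -0.0125]}, {"trans":[-0.155, 0.14, -0.01], "turn_vec":[0, 0, -0.025]}, {"trans":[-0.2375, 0.21, -0.015], "turn_vec":[0, 0, -0.0375]}, {"trans":[-0.3175, 0.28, -0.02], "turn_vec":[0, 0, -0.05]}, {"trans":[-0.3975, 0.35, -0.025], "turn_vec":[0, 0, -0.0625]}, {"trans":[-0.4775, 0.42, -0.03], "turn_vec":[0, 0, -0.075]}, {"trans":[-0.5575, 0.49, -0.0325], "turn_vec":[0, 0, -0.0875]}, {"trans":[-0.63, 0.5625, -0.035], "turn_vec":[0, 0, -0.0975]}]'
python3 -m handwheel '[{}, {}]'
python3 look.py w9 cork_block:13 cork_block:26 block_rest:8

```

```text
time_s: 16.7
eef_pos: [417.1, -367.8, 249.6]
ee_rot: [-0.001, 0.889, 0.458, -0.0]
force: [1.0, 0.0, 0.6]
grip_width: 0.995
grip_force: 0.0
time_s: 16.9
eef_pos: [417.8, -366.5, 249.4]
ee_rot: [-0.002, 0.889, 0.457, -0.0]
force: [0.3, 0.5, -0.1]
grip_width: 1.001
grip_force: 0.0
cork_block 0.86 [253. 125. 313. 216.] ctr [ 435.5 -351.1] [88.7 51.7] boxang 49.6 pca 49.8 z [24. 26. 27.] mean [ 436.5 -349.8]
cork_block 0.86 [253. 125. 313. 216.] ctr [ 436.4 -349.4] [84.9 49.5] boxang 49.6 pca 49.8 z [24. 26. 27.] mean [ 437.4 -348.1]
block_rest 0.65 [336.   0. 496.  85.] ctr [ 602.  -322.3] [ 67.3 147.3] boxang 146.3 pca 154.7 z [ 7.  9. 20.] mean [ 600.5 -308.4]
[ 417.8 -366.5  249.4] [-1.56158032e-03  8.89493854e-01  4.56944443e-01 -1.47160045e-04]
```

View pics/w9.png

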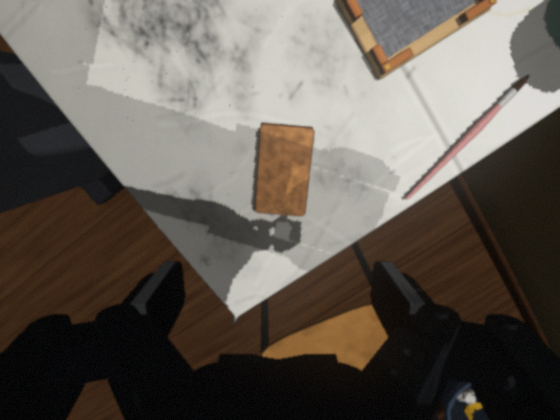

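```bash
python3 - <<'E'
from h import *
print(rel([436.2,-349.7,75],np.radians(-40.4)))
E
```

```text
(array([ 22.8,   5.4, 175.8]), array([-0.001, -0.   ,  0.086]))
```

Scaled: 174 mm / 400 = 0.435, 170 mm / 400 = 0.425, 0.086 rad / 4 = 0.0215.

```bash
python3 -m handwheel '[{"trans":[0.03, 0.0075, 0.1], "turn_vec":[0, 0, 0.0125]}, {"trans":[0.0575, 0.0125, 0.2], "turn_vec":[0, 0, 0.0215]}, {"trans":[0.0575, 0.0125, 0.3], "turn_vec":[0, 0, 0.0215]}, {"trans":[0.0575, 0.0125, 0.3625], "turn_vec":[0, 0, 0.0215]}, {"trans":[0.0575, 0.0125, 0.4], "turn_vec":[0, 0, 0.0215]}, {"trans":[0.0575, 0.0125, 0.425], "turn_vec":[0, 0, 0.0215]}, {"trans":[0.0575, 0.0125, 0.435], "turn_vec":[0, 0, 0.0215]}, {"trans":[0.0575, 0.0125, 0.435], "turn_vec":[0, 0, 0.0215]}]'
python3 -m handwheel '[{}, {}, {}, {}, {}, {}, {}, {}]' 0.0 40
python3 -m handwheel '[{"trans":[0, 0, -0.05]}, {"trans":[0, 0, -0.125]}, {"trans":[0, 0, -0.225]}, {"trans":[0, 0, -0.225]}]'
python3 look.py w10 cork_block:118 block_rest:8
python3 - <<'E'
from h import *
print(rel([615.8,-296.6,171],np.radians(-90)))
E
```

```text
time_s: 17.9
eef_pos: [435.9, -350.4, 77.2]
ee_rot: [0.0, 0.908, 0.419, 0.0]
force: [0.6, -0.5, 0.1]
grip_width: 0.998
grip_force: 0.0
time_s: 18.7
eef_pos: [436.0, -350.8, 77.9]
ee_rot: [0.001, 0.908, 0.419, 0.0]
force: [-0.4, 1.5, 5.9]
grip_width: 0.578
grip_force: 42.3
time_s: 19.1
eef_pos: [436.9, -351.9, 172.0]
ee_rot: [0.004, 0.908, 0.419, 0.001]
force: [0.6, 0.1, -0.8]
grip_width: 0.575
grip_force: 41.8
cork_block 0.71 [215. 179. 336. 358.] ctr [ 440.4 -349. ] [85.8 49.8] boxang 49.7 pca 49.8 z [114. 120. 121.] mean [ 443.4 -345.8]
block_rest 0.9 [331.   2. 504.  93.] ctr [ 589.7 -321.9] [ 56.2 121.4] boxang 141.8 pca 148.5 z [ 6.  9. 20.] mean [ 589.6 -310.5]
[ 436.9 -351.9  172. ] [0.0043321  0.90793345 0.41909048 0.00112329]
(array([157.9, 102.4,  -4.7]), array([-0.001,  0.   ,  0.865]))
```

Scaled: 80 mm / 400 = 0.2, 70 mm / 400 = 0.175, 0.84 rad / 4 = 0.21.

```bash
python3 -m handwheel '[{"trans":[0.0375, 0.025, -0.0125], "turn_vec":[0, 0, 0.035]}, {"trans":[0.075, 0.05, -0.025], "turn_vec":[0, 0, 0.07]}, {"trans":[0.1125, 0.075, -0.0375], "turn_vec":[0, 0, 0.105]}, {"trans":[0.15, 0.1, -0.05], "turn_vec":[0, 0, 0.14]}, {"trans":[0.175, 0.1125, -0.06], "turn_vec":[0, 0, 0.175]}, {"trans":[0.2, 0.125, -0.06], "turn_vec":[0, 0, 0.21]}, {"trans":[0.2, 0.125, -0.06], "turn_vec":[0, 0, 0.2163]}, {"trans":[0.2, 0.125, -0.06], "turn_vec":[0, 0, 0.2163]}]'
python3 look.py w11 block_rest:8 tin_rest:16
python3 - <<'E'
from h import *
print(rel([615.8,-296.6,171],np.radians(-90)))
E
```

```text
time_s: 20.05
eef_pos: [525.2, -321.9, 189.7]
ee_rot: [-0.001, 1.0, 0.001, -0.001]
force: [-0.6, -0.0, -0.5]
grip_width: 0.575
grip_force: 41.7
block_rest 0.96 [188.   2. 302. 175.] ctr [ 619.3 -295.3] [ 84.2 121. ] boxang 177.4 pca 177.4 z [ 7.  9. 20.] mean [ 621.9 -295.5]
tin_rest 0.87 [  0.   0. 131. 143.] ctr [ 629.6 -158.8] [106.2  98.4] boxang 88.9 pca 126.9 z [ 8. 11. 17.] mean [ 630.  -162.8]
[ 525.2 -321.9  189.7] [-7.60121603e-04  9.99998472e-01  1.26205779e-03 -9.40958030e-04]
(array([ 90.8, -25.6,  19.5]), array([-0.001,  0.001,  0.001]))
```

View pics/w11.png

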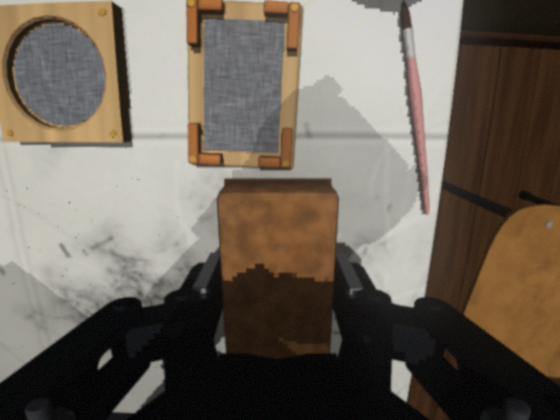

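Scaled: 92 mm / 400 = 0.23, 80 mm / 400 = 0.2, 0.045 rad / 4 = 0.0113.

```bash
python3 -m handwheel '[{"trans":[0.08, -0.0225, 0.0125], "turn_vec":[0, 0, 0.005]}, {"trans":[0.1625, -0.045, 0.03], "turn_vec":[0, 0, 0.0113]}, {"trans":[0.23, -0.065, 0.05], "turn_vec":[0, 0, 0.0113]}, {"trans":[0.23, -0.065, 0.05], "turn_vec":[0, 0, 0.0113]}, {"trans":[0.23, -0.065, 0.125], "turn_vec":[0, 0, 0.0113]}, {"trans":[0.23, -0.065, 0.1875], "turn_vec":[0, 0, 0.0113]}, {"trans":[0.23, -0.065, 0.2], "turn_vec":[0, 0, 0.0113]}, {"trans":[0.23, -0.065, 0.2], "turn_vec":[0, 0, 0.0113]}]'
python3 look.py w12 cork_block:44 block_rest:8
python3 - <<'E'
from h import *
print(rel([617.5,-295.5,87],np.radians(-92.6)))
E
```

```text
time_s: 21.0
eef_pos: [617.1, -296.5, 111.0]
ee_rot: [-0.0, 1.0, -0.023, -0.0]
force: [-0.9, -0.6, -1.4]
grip_width: 0.575
grip_force: 41.7
cork_block 0.64 [217. 179. 339. 359.] ctr [ 615.2 -296.4] [54.8 95.2] boxang 177.3 pca 177.4 z [53. 59. 60.] mean [ 619.9 -296.7]
block_rest 0.58 [199. 136. 353. 342.] ctr [ 616.5 -295.1] [ 83.9 126.2] boxang 177.2 pca 94.7 z [ 7.  9. 21.] mean [ 657.4 -295.4]
[ 617.1 -296.5  111. ] [-2.63734085e-04  9.99744731e-01 -2.25873898e-02 -4.60882429e-04]
(array([-0.6, -1.2, 26. ]), array([ 0.002, -0.002,  0.   ]))
```

Scaled: 24 mm / 400 = 0.06, 23 mm / 400 = 0.0575.

```bash
python3 -m handwheel '[{"trans":[0, -0.0025, 0.025]}, {"trans":[0, -0.0025, 0.0425]}, {"trans":[0, -0.0025, 0.05]}, {"trans":[0, -0.0025, 0.055]}, {"trans":[0, -0.0025, 0.0575]}, {"trans":[0, -0.0025, 0.06]}, {"trans":[0, -0.0025, 0.06]}, {"trans":[0, -0.0025, 0.06]}]'

```

```text
time_s: 21.95
eef_pos: [617.8, -295.1, 87.2]
ee_rot: [0.0, 1.0, -0.023, 0.0]
force: [0.1, 0.4, -1.1]
grip_width: 0.576
grip_force: 41.7
```

Scaled: 1.3 mm / 400 = 0.0033, 1 mm / 400 = 0.0025.

```bash
python3 -m handwheel '[{"trans":[0, 0, 0.0025]}, {"trans":[0, 0, 0.0033]}, {"trans":[0, 0, 0.0033]}]'
python3 -m handwheel '[{}, {}, {}, {}, {"trans":[0, 0, -0.075]}, {"trans":[0, 0, -0.175]}, {"trans":[0, 0, -0.2875]}, {"trans":[0, 0, -0.2875]}]' 0.85
python3 look.py w13 cork_block:34 block_rest:8
python3 - <<'E'
from h import *
print(rel([390,90,250],np.radians(-75)))
E
```

```text
time_s: 22.25
eef_pos: [617.8, -295.2, 86.0]
ee_rot: [0.0, 1.0, -0.023, 0.0]
force: [-0.8, -0.4, 1.6]
grip_width: 0.579
grip_force: 41.8
time_s: 23.05
eef_pos: [619.3, -296.1, 208.1]
ee_rot: [0.003, 1.0, -0.023, 0.005]
force: [0.4, -0.3, 0.5]
grip_width: 0.848
grip_force: 0.0
cork_block 0.71 [242. 160. 307. 258.] ctr [ 621.2 -295.7] [50.1 84.7] boxang 177.3 pca 177.2 z [31. 34. 35.] mean [ 622.8 -295.5]
block_rest 0.9 [228. 136. 326. 275.] ctr [ 617.6 -294.8] [ 84.5 123.1] boxang 177.5 pca 177.6 z [ 7.  9. 21.] mean [ 627.7 -295.3]
[ 619.3 -296.1  208.1] [ 0.00333451  0.99972828 -0.02253278  0.0049516 ]
(array([-244.7, -374.3,  -49.5]), array([-0.001,  0.001, -0.307]))
```

View pics/w13.png

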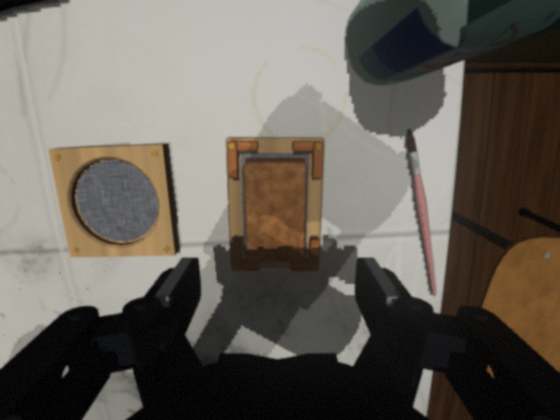

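Cork lies flat between the stops (275,205). Next the tin.

Scaled: -300 mm / 400 = -0.75, -262 mm / 400 = -0.655, -0.26 rad / 4 = -0.065.

```bash
python3 -m handwheel '[{"trans":[-0.0625, -0.0925, -0.0125], "turn_vec":[0, 0, -0.0075]}, {"trans":[-0.125, -0.1875, -0.025], "turn_vec":[0, 0, -0.015]}, {"trans":[-0.1875, -0.28, -0.0375], "turn_vec":[0, 0, -0.025]}, {"trans":[-0.25, -0.375, -0.05], "turn_vec":[0, 0, -0.0325]}, {"trans":[-0.31, -0.4675, -0.0625], "turn_vec":[0, 0, -0.04]}, {"trans":[-0.37, -0.5625, -0.075], "turn_vec":[0, 0, -0.05]}, {"trans":[-0.43, -0.655, -0.0875], "turn_vec":[0, 0, -0.0575]}, {"trans":[-0.49, -0.75, -0.1], "turn_vec":[0, 0, -0.065]}]' 1.0
python3 -m handwheel '[{"trans":[-0.07, -0.0625, -0.0125], "turn_vec":[0, 0, -0.005]}, {"trans":[-0.14, -0.125, -0.025], "turn_vec":[0, 0, -0.01]}, {"trans":[-0.15, -0.15, -0.025], "turn_vec":[0, 0, -0.0113]}, {"trans":[-0.15, -0.15, -0.025], "turn_vec":[0, 0, -0.0113]}]'
python3 look.py w14 ink_tin:46 tin_rest:16

```

```text
time_s: 24.0
eef_pos: [433.9, 14.8, 239.7]
ee_rot: [-0.0, 0.994, 0.108, -0.001]
force: [1.0, -0.4, 0.9]
grip_width: 1.002
grip_force: 0.0
time_s: 24.4
eef_pos: [363.4, 59.9, 250.3]
ee_rot: [-0.0, 0.991, 0.13, -0.0]
force: [1.1, 0.1, 0.5]
grip_width: 1.002
grip_force: 0.0
ink_tin 0.68 [197.  54. 279. 139.] ctr [439.3 114.9] [64.4 64.1] boxang 86.5 pca 116.4 z [44. 46. 47.] mean [440.1 114.8]
ink_tin 0.68 [ 86. 118. 172. 199.] ctr [371.2 195.2] [63.5 76.6] boxang 131.6 pca 115.8 z [16. 46. 47.] mean [370.4 195. ]
tin_rest 0.83 [509.   0. 558.  37.] ctr [ 581.6 -122. ] [30.7 49.9] boxang 109.1 pca 94.9 z [ 2. 15. 17.] mean [ 585.5 -123.2]
[363.4  59.9 250.3] [-1.77878715e-04  9.91492397e-01  1.30163730e-01 -4.45259978e-04]
```

View pics/w14.png

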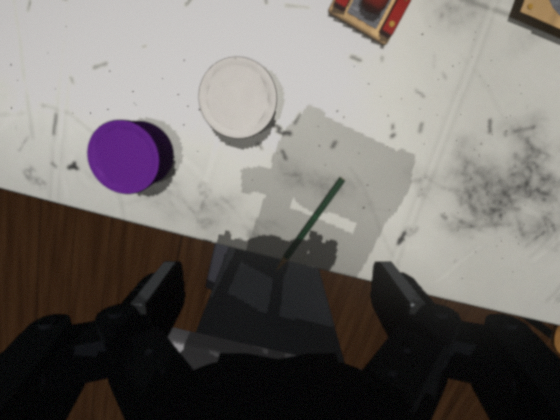

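```bash
python3 - <<'E'
from h import *
p=cv2.imread("pics/scene0.png")[...,::-1]
print(p[246:256,250:268].reshape(-1,3).mean(0),p[160:164,226:240].reshape(-1,3).mean(0))
print(rel([439.3,114.9,88],np.radians(-75)))
E
```

```text
[89.47222222 79.59444444 76.02777778] [45.5        43.76785714 41.19642857]
(array([ 86.5, -35.2, 162.3]), array([-0.   ,  0.001, -0.003]))
```

Scaled: 160 mm / 400 = 0.4, 155 mm / 400 = 0.3875.

```bash
python3 - <<'E'
from h import *
p=cv2.imread("pics/scene0.png")[...,::-1]
for v in range(238,258,2): print(v,[tuple(p[v,u]) for u in(252,258,264)])
p=cv2.imread("pics/w8.png")[...,::-1]
print([tuple(map(int,p[v,u])) for v,u in((370,400),(375,402),(380,404),(385,406))])
E
python3 -m handwheel '[{"trans":[0.1, -0.04, 0.0125]}, {"trans":[0.2, -0.08, 0.025]}, {"trans":[0.215, -0.0875, 0.1]}, {"trans":[0.215, -0.0875, 0.2]}, {"trans":[0.215, -0.0875, 0.2875]}, {"trans":[0.215, -0.0875, 0.35]}, {"trans":[0.215, -0.0875, 0.3875]}, {"trans":[0.215, -0.0875, 0.4]}]'
```

```text
238 [(np.uint8(224), np.uint8(218), np.uint8(212)), (np.uint8(226), np.uint8(222), np.uint8(215)), (np.uint8(226), np.uint8(220), np.uint8(214))]
240 [(np.uint8(226), np.uint8(221), np.uint8(215)), (np.uint8(227), np.uint8(221), np.uint8(215)), (np.uint8(226), np.uint8(221), np.uint8(215))]
242 [(np.uint8(226), np.uint8(220), np.uint8(214)), (np.uint8(226), np.uint8(220), np.uint8(214)), (np.uint8(227), np.uint8(222), np.uint8(216))]
244 [(np.uint8(224), np.uint8(219), np.uint8(212)), (np.uint8(227), np.uint8(221), np.uint8(215)), (np.uint8(212), np.uint8(206), np.uint8(200))]
246 [(np.uint8(132), np.uint8(127), np.uint8(122)), (np.uint8(199), np.uint8(193), np.uint8(187)), (np.uint8(93), np.uint8(91), np.uint8(86))]
248 [(np.uint8(88), np.uint8(81), np.uint8(77)), (np.uint8(88), np.uint8(84), np.uint8(81)), (np.uint8(82), np.uint8(72), np.uint8(68))]
250 [(np.uint8(81), np.uint8(70), np.uint8(66)), (np.uint8(81), np.uint8(71), np.uint8(66)), (np.uint8(74), np.uint8(61), np.uint8(58))]
252 [(np.uint8(84), np.uint8(72), np.uint8(68)), (np.uint8(83), np.uint8(71), np.uint8(66)), (np.uint8(74), np.uint8(62), np.uint8(59))]
254 [(np.uint8(76), np.uint8(64), np.uint8(61)), (np.uint8(77), np.uint8(64), np.uint8(61)), (np.uint8(74), np.uint8(62), np.uint8(60))]
256 [(np.uint8(112), np.uint8(106), np.uint8(102)), (np.uint8(79), np.uint8(68), np.uint8(65)), (np.uint8(117), np.uint8(114), np.uint8(109))]
[(26, 14, 13), (22, 7, 10), (35, 26, 23), (22, 13, 12)]
time_s: 25.35
eef_pos: [438.1, 114.5, 88.7]
ee_rot: [-0.0, 0.992, 0.129, -0.002]
force: [-0.2, -0.4, 0.4]
grip_width: 0.999
grip_force: 0.0
```

Careful with the scale: shifts go in shares of 400 mm and turns go in shares of 4 rad. That gives: -90 mm / 400 = -0.225, -50 mm / 400 = -0.125.

```bash
python3 -m handwheel '[{}, {}, {}, {}, {}, {}, {}]' 0.0 50
python3 -m handwheel '[{"trans":[0, 0, -0.05]}, {"trans":[0, 0, -0.125]}, {"trans":[0, 0, -0.225]}, {"trans":[0, 0, -0.225]}]'
python3 look.py w15 ink_tin:140
python3 - <<'E'
from h import *
print(rel([560,-140,180],np.radians(-90)))
E
```

```text
time_s: 26.05
eef_pos: [438.8, 115.0, 91.6]
ee_rot: [0.0, 0.992, 0.13, 0.001]
force: [0.1, -1.6, 7.2]
grip_width: 0.733
grip_force: 55.3
time_s: 26.45
eef_pos: [439.8, 115.3, 184.8]
ee_rot: [0.0, 0.992, 0.13, 0.004]
force: [0.9, 0.4, -2.3]
grip_width: 0.731
grip_force: 55.7
ink_tin 0.87 [201. 194. 357. 359.] ctr [444.2 117.4] [69.3 64.5] boxang 48.5 pca 14.3 z [117. 139. 140.] mean [447.3 117. ]
ink_tin 0.66 [ 98. 226. 192. 314.] ctr [438.  171.6] [23.3 44.9] boxang 143.8 pca 143.8 z [11. 45. 47.] mean [438.8 171.1]
[439.8 115.3 184.8] [4.55598036e-04 9.91556128e-01 1.29613697e-01 4.06529435e-03]
(array([ 52.3, 278. ,   1. ]), array([ 0.   , -0.001,  0.26 ]))
```

Scaled: 278 mm / 400 = 0.695, 255 mm / 400 = 0.6375, 0.26 rad / 4 = 0.065.

```bash
python3 -m handwheel '[{"trans":[0.0175, 0.0925, 0], "turn_vec":[0, 0, 0.0075]}, {"trans":[0.0325, 0.185, 0], "turn_vec":[0, 0, 0.015]}, {"trans":[0.05, 0.2775, 0], "turn_vec":[0, 0, 0.025]}, {"trans":[0.065, 0.37, 0], "turn_vec":[0, 0, 0.035]}, {"trans":[0.0825, 0.4625, 0], "turn_vec":[0, 0, 0.045]}, {"trans":[0.1, 0.555, 0], "turn_vec":[0, 0, 0.055]}, {"trans":[0.115, 0.6375, 0], "turn_vec":[0, 0, 0.0625]}, {"trans":[0.125, 0.695, 0], "turn_vec":[0, 0, 0.065]}]'
python3 -m handwheel '[{}, {}]'
python3 look.py w16 tin_rest:16

```

```text
time_s: 27.35
eef_pos: [557.9, -142.5, 178.6]
ee_rot: [-0.001, 1.0, -0.001, -0.001]
force: [0.2, -0.2, -0.8]
grip_width: 0.728
grip_force: 55.7
time_s: 27.55
eef_pos: [557.3, -140.4, 179.0]
ee_rot: [-0.001, 1.0, -0.0, -0.001]
force: [-0.6, 0.8, -2.0]
grip_width: 0.732
grip_force: 55.7
tin_rest 0.72 [227.  38. 373. 184.] ctr [ 629.9 -155.5] [98.9 99.4] boxang 178.5 pca 13.0 z [ 8. 14. 17.] mean [ 632.1 -155.2]
[ 557.3 -140.4  179. ] [-8.36018694e-04  9.99998486e-01 -3.39413088e-04 -1.48807760e-03]
```

View pics/w16.png

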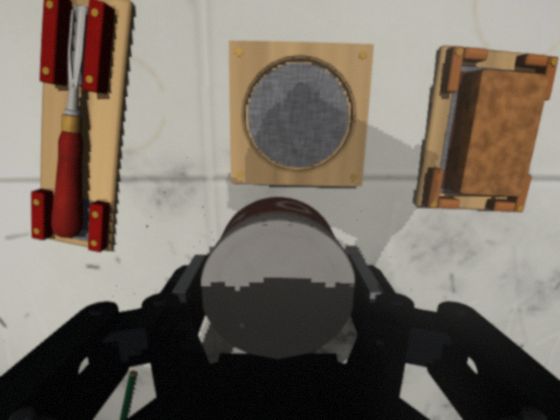

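Held tin shows a dark-red body (280,205), and the rest's recess is at (299,112). Move over it and lower.

Scaled: 72 mm / 400 = 0.18, 58 mm / 400 = 0.145.

```bash
python3 -m handwheel '[{"trans":[0.0625, 0.0125, 0]}, {"trans":[0.125, 0.025, 0]}, {"trans":[0.18, 0.0375, 0.005]}, {"trans":[0.18, 0.0375, 0.0375]}, {"trans":[0.18, 0.0375, 0.0875]}, {"trans":[0.18, 0.0375, 0.125]}, {"trans":[0.18, 0.0375, 0.145]}, {"trans":[0.18, 0.0375, 0.145]}]'
python3 look.py w17 tin_rest:16

```

```text
time_s: 28.45
eef_pos: [629.3, -155.2, 121.6]
ee_rot: [-0.001, 1.0, 0.0, -0.001]
force: [-0.2, 0.1, -1.4]
grip_width: 0.726
grip_force: 55.7
tin_rest 0.78 [191. 156. 364. 256.] ctr [ 651.5 -155.8] [98.7 58.3] boxang 89.8 pca 89.7 z [ 8. 16. 17.] mean [ 660.2 -155.4]
[ 629.3 -155.2  121.6] [-5.05185716e-04  9.99999232e-01  2.99117859e-05 -1.13110508e-03]
```

Scaled: 20 mm / 400 = 0.05, 19.5 mm / 400 = 0.0488.

```bash
python3 -m handwheel '[{"trans":[0.0013, 0.0013, 0.02]}, {"trans":[0.0013, 0.0013, 0.035]}, {"trans":[0.0013, 0.0013, 0.0425]}, {"trans":[0.0013, 0.0013, 0.0463]}, {"trans":[0.0013, 0.0013, 0.0488]}, {"trans":[0.0013, 0.0013, 0.05]}, {"trans":[0.0013, 0.0013, 0.05]}, {"trans":[0.0013, 0.0013, 0.05]}]'

```

```text
time_s: 29.35
eef_pos: [630.5, -156.2, 103.0]
ee_rot: [0.0, 1.0, -0.0, 0.0]
force: [-0.1, 0.3, -1.5]
grip_width: 0.729
grip_force: 55.7
```

Scaled: 1.2 mm / 400 = 0.003, 0.6 mm / 400 = 0.0015.

```bash
python3 -m handwheel '[{"trans":[0, 0, 0.0015]}, {"trans":[0, 0, 0.003]}, {"trans":[0, 0, 0.003]}]'
```

```text
time_s: 29.65
eef_pos: [630.4, -156.2, 101.5]
ee_rot: [-0.0, 1.0, -0.0, -0.0]
force: [-0.0, -0.3, -1.6]
grip_width: 0.731
grip_force: 55.7
```

Scaled: 1.4 mm / 400 = 0.0035, 0.7 mm / 400 = 0.0018.

```bash
python3 -m handwheel '[{"trans":[0, 0, 0.0018]}, {"trans":[0, 0, 0.0035]}, {"trans":[0, 0, 0.0035]}]'
```

```text
time_s: 29.95
eef_pos: [630.3, -156.1, 100.0]
ee_rot: [-0.0, 1.0, -0.0, -0.0]
force: [-0.7, 0.6, -0.0]
grip_width: 0.726
grip_force: 55.7
```

Scaled: 0.5 mm / 400 = 0.0013.

```bash
python3 -m handwheel '[{"trans":[0, 0, 0.0013]}, {"trans":[0, 0, 0.0013]}]'
python3 -m handwheel '[{}, {}, {}, {}, {"trans":[0, 0, -0.075]}, {"trans":[0, 0, -0.175]}, {"trans":[0, 0, -0.2875]}, {"trans":[0, 0, -0.2875]}]' 1.0
python3 -m handwheel '[{"trans":[-0.1, 0, 0]}, {"trans":[-0.2, 0, 0]}, {"trans":[-0.3, 0, 0]}, {"trans":[-0.3, 0, 0]}, {"trans":[-0.3, 0, 0]}]'
python3 look.py w18 ink_tin:54 tin_rest:16 cork_block:34 red_gouge:19
python3 - <<'E'
from h import *
p,d=cams.capture("top");cv2.imwrite("pics/t2.png",cv2.resize(p[90:290,100:460],None,fx=2,fy=2)[...,::-1])
c=cams.calibration("top")
for r in cams.trace("lidded_jar","top")[:1]: print(np.array(r['bbox']),r['p'])
E
```

```text
time_s: 30.15
eef_pos: [630.5, -156.2, 99.7]
ee_rot: [0.0, 1.0, -0.0, 0.0]
force: [0.0, 0.8, -1.3]
grip_width: 0.731
grip_force: 55.8
time_s: 30.95
eef_pos: [632.1, -156.8, 221.7]
ee_rot: [0.002, 1.0, -0.0, 0.005]
force: [-0.7, 0.5, -0.4]
grip_width: 1.002
grip_force: 0.0
time_s: 31.45
eef_pos: [510.3, -156.3, 215.0]
ee_rot: [0.0, 1.0, -0.0, 0.0]
force: [0.3, -0.2, 0.9]
grip_width: 0.998
grip_force: 0.0
ink_tin 0.63 [228.   0. 326.  97.] ctr [ 627.3 -156.1] [60.3 64.4] boxang 90.0 pca 91.9 z [52. 54. 55.] mean [ 629.8 -156.2]
tin_rest 0.79 [209.   0. 343. 124.] ctr [ 625.7 -155.1] [98.8 91.5] boxang 88.9 pca 89.2 z [ 8. 16. 17.] mean [ 616.  -154.4]
cork_block 0.91 [409.  10. 500. 130.] ctr [ 618.4 -288.9] [60.  84.8] boxang 178.1 pca 175.1 z [14. 34. 35.] mean [ 619.1 -288.8]
red_gouge 0.61 [ 53.   2.  84. 173.] ctr [607.1  16.2] [ 26.8 136.9] boxang 170.7 pca 167.3 z [18. 25. 29.] mean [596.7  14.6]
[ 510.3 -156.3  215. ] [ 2.00921761e-04  9.99999798e-01 -4.27096961e-04  4.25422615e-04]
[223.2 153.4 247.9 179.1] 0.93
```

View pics/w18.png

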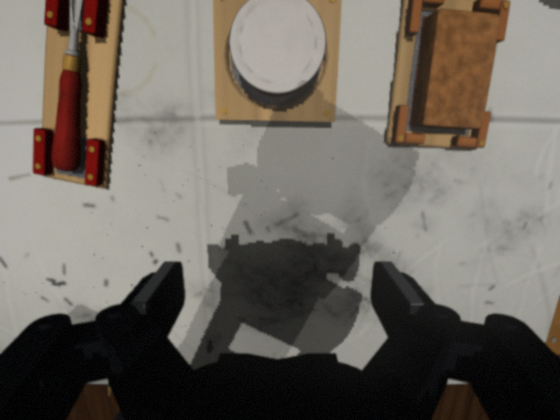

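View pics/t2.png

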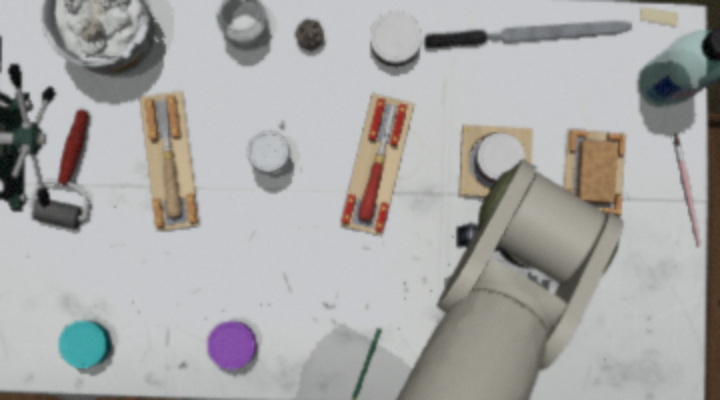

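All four things lie home in their rests: tin top at z = 54 mm, i.e. 8 + 46, cork top at 34 mm, i.e. 8 + 26. The jar is standing unmoved at (270,153) and the arm is clear.

```bash
python3 -c "
from rig import order;print(order.finish_job())"
```

```text
the job is handed in; nothing more can be done
None
```

Job handed in at about 32 s: both gouges, the cork block and the red ink tin lie home in their rests and are let go, and the jar still stands where it was.

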